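Unjam two nested tin planters at the gift-packing table

TASK

Two square tin planters are jammed one over the other, upside down, on the sloping packing board. Swing the board's clip round on its screw until it lies over the rim of the inner planter, then pull the outer planter straight off so that the inner one stays where it is on the board, and set the outer one down gently, without dropping it, mouth down on the square cork mat, central and square to it. Last, swing the clip well clear of the rim again, and leave the other things on the table where they are.

Things in the scene. Friction and masses are not known exactly. Their poses are not given: they have to be found in the camera images.
- board: Fixed wooden board, face sloping 30 degrees, 160 mm across, 190 mm up the slope. Origin: on the table below the middle of the planters' place, where the face is 62 mm up; y points level to the high end, x level across; face normal (0,-0.5,0.866) here. At the low end the inner planter's rim rests against a plain stop bar 10 mm high, which does not hold it down.
- rail_mid (a point): Middle of a level rail along board x over the board's high end, with ribbon spools (28 mm radius); this point is 140 mm in board y from the board's origin, 343 mm up; 12 mm posts stand 100 mm to either side. It blocks a tool held vertically over the clip's peg, but not one leaning along the face's normal.
- clip_pivot (a point): Point on the sloping face at the clip's brass pivot screw, on the board's centre line, 66 mm up the slope from the middle of the planters' place (57 mm in board y, 95 mm above the table).
- clip (a joint): Angle of the flat steel clip about its screw (axis: face normal, counter-clockwise from above). At 0 its leaf, 12 mm wide and 5 to 8 mm above the face, points down the slope, its end 30 mm from the screw, 9 mm over the inner rim. At 1.57 it points to board +x. Off the rim above 1.1; stops at -0.3 and 1.75. Rigid up and down, light friction (0.7 N at the peg), stays where left.
- clip_peg (a point): Round peg that turns the clip, on the leaf's tail 35 mm from the screw, opposite the leaf's end; 10 mm diameter, square to the sloping face, top 45 mm above the face; this point is on its axis 30 mm above the face. At joint 0 it is uphill of the screw, at 1.57 on the board's -x side of it.
- outer_center (a point): Outer planter: plain square aluminium tin, 58 x 58 mm, 62 mm high, 3 mm walls, mouth down, about 0.12 kg. This point: its centre, half-way up; z along its axis to the closed top, x and y square to its sides (at the start x as the board's x). At the start its axis is along the face normal, mouth 10 mm above the face. It is free of the inner one after sliding 59 mm along the axis.
- inner_center (a point): Inner planter: square steel tin, about 0.2 kg, upside down inside the outer one; only its flat rim, 90 x 90 x 4 mm, shows, lying on the sloping face; its body is 46 x 50 mm, 69 mm high in all. This point: on its axis, 34.5 mm above the face. Spring tabs on its x sides jam it in the outer one (drag about 3 to 6 N), so it comes along if pulled while the clip is off its rim.
- mat: Square cork mat, fixed, 90 x 90 mm, 4 mm thick, on the table; origin at the centre of its underside, x and y along its edges.
- coaster: Round cork mat, fixed, 96 mm diameter, 4 mm thick, with the mug on it: not the one meant. Origin at the centre of its underside.
- mug_rim (a point): White mug on the round mat, 76 mm diameter and 90 mm high, with a handle; this point is the centre of its mouth.
- jar: Amber jar with metal cap, 60 mm diameter, 85 mm high, beside the square mat; origin at the centre of its base.
- wine: Green wine bottle, 74 mm diameter, 290 mm high; origin at the centre of its base.
- giftbox: White jewellery gift box, 70 x 70 x 45 mm; origin at the centre of its base.
- bowl: White bowl, 130 mm diameter, 60 mm high; origin at the centre of its base.
- spoon: Wooden spoon lying on the table near the far edge; origin on its underside.

How it is judged:
By the outcome, as a careful person would: the job done as asked, in the order asked, and still so for the second after the job is handed in, with the robot touching nothing.
It also fails if it takes over 72 s, if anything falls off the work surface, if the arm or the gripper's body presses on something with over 40 N, if the wrist force passes 120 N, or if a joint passes its speed limit or range.

ROBOT

A 7-joint arm with a two-finger parallel gripper is mounted at the origin on the work surface. World frame = base frame: x ahead of the robot, y to its left, z up, the work surface at z = 0. Lengths are in m, angles in rad, forces in N, time in s.
With the tool pointing down it reaches from about 0.4 to 0.85 m from the base axis. Payload 4.5 kg.
Tool frame: the origin (TCP) lies at the very end of the fingers, on their centre line; the grasp point (between the pads) lies 19 mm behind it (r.pinch_z is the distance from the TCP to the grasp point, in m); z points along the fingers, y is the line along which they close (so a half turn about z gives the same grasp; the last joint's range is limited). The gripper opens to 88 mm and grips with 3 to 60 N. Pads are 18 mm wide; open, the fingers measure 123 mm over their backs; the gripper's body (75 mm by 187 mm) begins 45 mm behind the grasp point.
Start: joints at [-1.255, 0.689, -0.195, 1.565, 0.157, 0.902, -0.215], TCP at [0.174, 0.6, 0.239] pointing down, gripper open.
Joint ranges: [-3.01, 3.01], [-0.46, 2.08], [-1.47, 1.51], [0.13, 2.56], [-1, 4.14], [0.04, 2.09], [-2.66, 2.66]. Speed limits (rad/s): [2.57, 2.57, 3.14, 3.14, 3.14, 3.14, 3.14].

INTERFACE

Orientations are given as a unit quaternion [x, y, z, w].
In Python, from plant import r, cams gives the robot as it stands.
- The arm moves only by the shell command python3 -m pendant 'ROWS' [FORCE]. ROWS is JSON, a list of rows, each a list of 3 entries, a list of its own where there are three numbers: the closure, from -1 (fully open) to 1 (shut), then the shift along the tool's x, y, z in mm, then the turn, a rotation vector about the tool's x, y, z in degrees. A call has 1 to 8 rows; each row shifts and turns the commanded pose from where the row before left it, along the tool's axes as they then stand; what a row does not reach is not made up. A row lasts 1/8 s, in which the tool goes at most 62.5 mm and 10.7 degrees, less where a joint would pass 70% of its speed; a pose out of reach is approached as far as the arm can. A call with a gripper value outside its range is refused whole. The fingers move at their own pace and stop on an object; FORCE is the grip in N (left out, the last holds). Time passes only in rows, so rows that do not move let the fingers close. It gives the time, the measured TCP pose, the force, the opening and the grip force at its end, in the units of the state.
- r.get_state(): the state, without advancing time (a new reading comes with each control period).
- cams.snapshot(name): name is "side" or "top" or "wrist"; returns a dict with "img" (400x640x3 uint8, red, green, blue), "camera_matrix" (3x3 intrinsics, pixels), "camera_from_world" (4x4, takes a point from world to camera coordinates); the wrist camera has in their place "tool_from_camera" (4x4, takes a point from camera to tool coordinates, whose origin is the TCP and whose axes are the flange's). Camera axes: x right, y up, looking along -z (the intrinsics and any distortion apply to the point x, -y, -z); pixel columns grow to the right and rows downward; lengths in m; the calibration is good to about 2 mm. A picture is of the moment at which its call begins: read the wrist's pose just before it. There is no depth.
- r.finish_job(): hands the job in; it is judged then, once.
The state is a dict: "clock": time; "q": joint angles; "qd": joint speeds; "joint_torque": joint torques, N m; "tool_pos": TCP position; "eef_rot": TCP orientation; "contact_force": force on the tool from outside, world axes, zero at the start; "moment": the same for the moment, N m; "opening": opening from 0.0 (shut) to 1.0 (fully open); "finger_force": force on a finger pad.
Only numpy, scipy, OpenCV 4.12 (cv2) and the standard library are available. Lean on these libraries where they do the work, as an engineer would, in place of code of your own. Each camera call takes 0.05 s, during which the arm holds its last target. There are 200 camera calls.

## Working session

There is one attempt and no reset: what is moved stays moved. The work goes in short steps, Python scripts to look and compute and a shell command to move; the robot and the scene stay as the last step left them, time stands still between calls to the robot, and variables do not carry over. Pictures are saved under pics/ and viewed, at most 14 in all, crops included, and the job is handed in when it is done.

```bash
mkdir -p pics; ls; python3 - <<'E'
from plant import r,cams
import cv2,numpy as np
s=r.get_state();print(s['clock'],s['tool_pos'],s['eef_rot'],s['contact_force'],s['opening'])
for n in('side','top'):
    d=cams.snapshot(n);cv2.imwrite(f'pics/{n}0.png',d['img'][:,:,::-1]);np.savez(f'{n}0.npz',**d)
    print(n,d['camera_matrix'],d['camera_from_world'],[k for k in d])
E
```

```text
pics
0.0 [0.17368475 0.59973328 0.23790203] [ 1.40404051e-01  9.90093867e-01 -9.12526566e-04 -6.09266835e-05] [-0.79429028 -0.84082583  0.6738252 ] 1.0048220308405973
side [[455.41654784   0.         316.78125391]
 [  0.         455.41654784 200.32821204]
 [  0.           0.           1.        ]] [[ 0.78492284 -0.61940202 -0.01540398 -0.46532833]
 [ 0.38034439  0.46205874  0.80114909 -0.44106316]
 [-0.48911582 -0.63469904  0.59826653 -0.96140572]
 [ 0.          0.          0.          1.        ]] ['img', 'camera_matrix', 'camera_from_world']
top [[518.22873965   0.         316.33148124]
 [  0.         518.22873965 205.98663854]
 [  0.           0.           1.        ]] [[-0.02470366 -0.99951325 -0.01905217  0.05595963]
 [ 0.99608387 -0.02622832  0.08443341 -0.64881491]
 [-0.08489202 -0.01689175  0.99624696 -1.67670961]
 [ 0.          0.          0.          1.        ]] ['img', 'camera_matrix', 'camera_from_world']
```

View pics/side0.png

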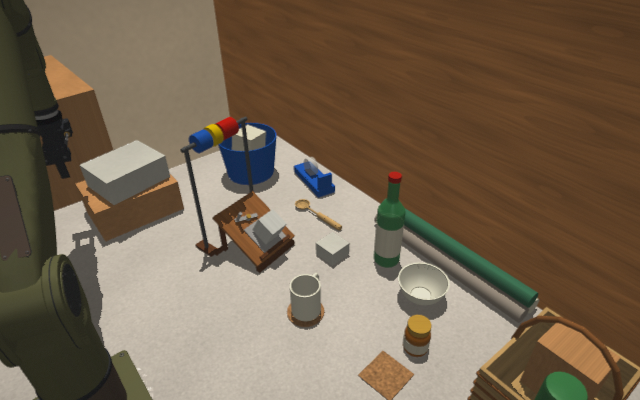

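View pics/top0.png

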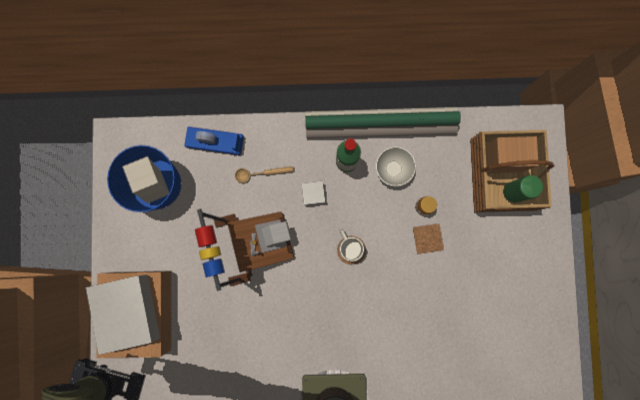

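```bash
cat > h.py <<'E'
import numpy as np,cv2
from scipy.spatial.transform import Rotation as R
def ray(d,uv):
    K=d['camera_matrix'];T=d['camera_from_world']
    u,v=uv; c=np.array([(u-K[0,2])/K[0,0],-(v-K[1,2])/K[1,1],-1.])
    Rt=T[:3,:3].T
    return -Rt@T[:3,3],Rt@c
def plane(d,uv,z):
    o,w=ray(d,uv);return o+w*(z-o[2])/w[2]
def tri(rs):
    A=np.zeros((3,3));b=np.zeros(3)
    for o,w in rs:
        w=w/np.linalg.norm(w);P=np.eye(3)-np.outer(w,w);A+=P;b+=P@o
    p=np.linalg.solve(A,b)
    return p,[np.linalg.norm((np.eye(3)-np.outer(w,w)/(w@w))@(p-o)) for o,w in rs]
def proj(d,p):
    K=d['camera_matrix'];T=d['camera_from_world'];c=T[:3,:3]@p+T[:3,3]
    return np.array([K[0,0]*c[0]/-c[2]+K[0,2],K[1,1]*-c[1]/-c[2]+K[1,2]])
E
python3 - <<'E'
from h import *
a=dict(np.load('top0.npz'));b=dict(np.load('side0.npz'))
ct=a['img'][200:300,190:310,::-1];cs=b['img'][180:280,190:310,::-1]
f=lambda i:cv2.resize(i,None,fx=5,fy=5,interpolation=cv2.INTER_CUBIC)
cv2.imwrite('pics/z1.png',cv2.resize(np.vstack([f(ct),f(cs)])[:,:],(480,800)) if 0 else np.hstack([cv2.resize(ct,(400,333),interpolation=2),cv2.resize(cs,(400,333),interpolation=2)]))
for d,(u0,u1,v0,v1) in((a,(405,450,215,260)),(b,(350,420,345,400))):
    im=d['img'][v0:v1,u0:u1];h=cv2.cvtColor(im,cv2.COLOR_RGB2HSV)
    m=((h[...,1]>90)&(h[...,2]>50)).astype(np.uint8)
    n,l,st,ce=cv2.connectedComponentsWithStats(m);k=1+st[1:,4].argmax()
    c,_=cv2.findContours((l==k).astype(np.uint8),0,1);c=c[0]+np.array([u0,v0])
    P=np.array([plane(d,p[0],.004)[:2] for p in c],np.float32)*1000
    print(cv2.minAreaRect(P),st[k])
E
```

```text
((535.036865234375, -326.114501953125), (87.2270278930664, 87.34132385253906), 7.51918888092041) [  8   9  31  30 697]
((530.8917236328125, -326.35784912109375), (89.06678771972656, 87.11209106445312), 7.121739864349365) [   9    6   55   49 1437]
```

View pics/z1.png

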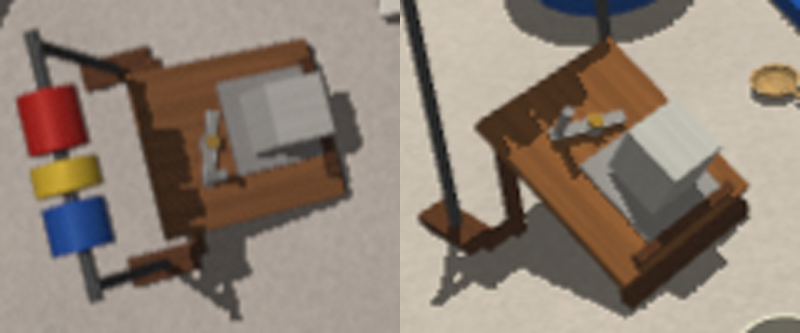

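```bash
python3 - <<'E'
from h import *
from plant import r,cams
a=dict(np.load('top0.npz'));b=dict(np.load('side0.npz'))
t=lambda u,v:(u/3.333+190-.5+.15,v/3.333+200-.35);s=lambda u,v:((u-400)/3.333+189.65,v/3.333+179.65)
print('screw',tri([ray(a,t(213,142)),ray(b,s(596,120))]))
print('pegtop',tri([ray(a,t(208,187)),ray(b,s(566,113))]))
print('yellow',plane(a,t(66,178),.343))
p,q=plane(a,t(32,32),.343),plane(a,t(96,298),.343);print('rail',p,q,np.degrees(np.arctan2(*(p-q)[1::-1])))
for e in [(128,78),(183,235)]: print('high',plane(a,t(*e),.12))
d=cams.snapshot('wrist');print(d['camera_matrix'],d['tool_from_camera'])
E
```

```text
screw (array([0.53370642, 0.23789101, 0.10501909]), [np.float64(0.0012395989598107024), np.float64(0.0012395989598107647)])
pegtop (array([0.49810584, 0.23599411, 0.13129091]), [np.float64(0.0057743684931158565), np.float64(0.0057743684931158105)])
yellow [0.50464836 0.3224034  0.343     ]
rail [0.62266964 0.34909535 0.343     ] [0.40892581 0.29912203 0.343     ] 13.159381135897885
high [0.59613022 0.31387762 0.12      ]
high [0.44928072 0.26427453 0.12      ]
[[289.92549407   0.         319.94703305]
 [  0.         289.92549407 203.27197619]
 [  0.           0.           1.        ]] [[-3.29109121e-04  9.51269385e-01  3.08360907e-01  8.07299409e-02]
 [ 9.99999804e-01  4.77561843e-04 -4.05955818e-04  3.32475546e-04]
 [-5.33434744e-04  3.08360713e-01 -9.51269355e-01 -1.45719835e-01]
 [ 0.00000000e+00  0.00000000e+00  0.00000000e+00  1.00000000e+00]]
```

```bash
cat >> h.py <<'E'
def board(yaw): # columns bx, u (up slope), n
    return R.from_euler('z',yaw,degrees=True).as_matrix()@np.array([[1,0,0],[0,.866025,-.5],[0,.5,.866025]])
def tool_tilt(yaw): # tool x=-bx, y=u, z=-n
    B=board(yaw);return np.c_[-B[:,0],B[:,1],-B[:,2]]
def tool_flat(yaw):
    c=R.from_euler('z',yaw,degrees=True).as_matrix();return np.c_[-c[:,0],c[:,1],-c[:,2]]
def plan(s,p,M,N,p0=None,M0=None):
    p0=np.array(s['tool_pos']) if p0 is None else p0;M0=R.from_quat(s['eef_rot']).as_matrix() if M0 is None else M0
    rv=(R.from_matrix(M0.T@M)).as_rotvec()
    Q=[M0@R.from_rotvec(rv*k/N).as_matrix() for k in range(N+1)]
    for k in range(N): print('  [g,',np.round(Q[k].T@(p-p0)/N*1000,1).tolist(),',',np.round(np.degrees(rv)/N,2).tolist(),'],')
E
python3 -m pendant '[[-1,[0,0,-55],[0,0,0]],[-1,[0,0,-55],[0,0,0]],[-1,[0,0,-55],[0,0,0]],[-1,[0,0,-50],[0,0,0]],[-1,[0,0,0],[0,0,0]]]'
python3 - <<'E'
from h import *
from plant import r
s=r.get_state();print(s['tool_pos'],s['q'])
A=np.array([.34,.30,.45]);M0=R.from_quat(s['eef_rot']).as_matrix()
plan(s,A,M0,7);print();plan(s,np.array([.578,.06,.36]),tool_tilt(14),8,A,M0)
E
```

```text
clock: 0.78
tool_pos: [0.174, 0.602, 0.458]
eef_rot: [0.141, 0.99, 0.004, 0.0]
contact_force: [-0.3, 0.4, -0.1]
opening: 0.996
finger_force: 0.0
[0.17395902 0.60201737 0.45800331] [-1.25763535  0.52696468 -0.204696    1.19062252  0.10397324  1.42497728
 -0.16074151]
  [g, [-34.8, -34.8, 0.8] , [0.0, 0.0, 0.0] ],
  [g, [-34.8, -34.8, 0.8] , [0.0, 0.0, 0.0] ],
  [g, [-34.8, -34.8, 0.8] , [0.0, 0.0, 0.0] ],
  [g, [-34.8, -34.8, 0.8] , [0.0, 0.0, 0.0] ],
  [g, [-34.8, -34.8, 0.8] , [0.0, 0.0, 0.0] ],
  [g, [-34.8, -34.8, 0.8] , [0.0, 0.0, 0.0] ],
  [g, [-34.8, -34.8, 0.8] , [0.0, 0.0, 0.0] ],

  [g, [-36.9, -20.6, 11.0] , [-3.6, 1.0, -3.68] ],
  [g, [-35.7, -23.6, 9.0] , [-3.6, 1.0, -3.68] ],
  [g, [-34.2, -26.3, 6.8] , [-3.6, 1.0, -3.68] ],
  [g, [-32.5, -28.8, 4.5] , [-3.6, 1.0, -3.68] ],
  [g, [-30.7, -31.1, 2.1] , [-3.6, 1.0, -3.68] ],
  [g, [-28.6, -33.0, -0.4] , [-3.6, 1.0, -3.68] ],
  [g, [-26.4, -34.7, -3.1] , [-3.6, 1.0, -3.68] ],
  [g, [-24.1, -36.0, -5.7] , [-3.6, 1.0, -3.68] ],
```

```bash
python3 -m pendant '[[-1,[-35,-35,1],[0,0,0]],[-1,[-35,-35,1],[0,0,0]],[-1,[-35,-35,1],[0,0,0]],[-1,[-35,-35,1],[0,0,0]],[-1,[-35,-35,1],[0,0,0]],[-1,[-35,-35,1],[0,0,0]],[-1,[-35,-35,0],[0,0,0]]]' 
python3 -m pendant '[[-1,[-37,-20.5,11],[-3.6,1,-3.7]],[-1,[-35.5,-23.5,9],[-3.6,1,-3.7]],[-1,[-34,-26.5,7],[-3.6,1,-3.7]],[-1,[-32.5,-29,4.5],[-3.6,1,-3.7]],[-1,[-30.5,-31,2],[-3.6,1,-3.7]],[-1,[-28.5,-33,-0.5],[-3.6,1,-3.7]],[-1,[-26.5,-34.5,-3],[-3.6,1,-3.7]],[-1,[-24,-36,-5.5],[-3.6,1,-3.7]]]'
python3 -m pendant '[[-1,[0,0,0],[0,0,0]],[-1,[0,0,0],[0,0,0]],[-1,[0,0,0],[0,0,0]]]'
cat >> h.py <<'E'
def wrist(name):
    from plant import r,cams
    s=r.get_state();d=cams.snapshot('wrist')
    W=np.eye(4);W[:3,:3]=R.from_quat(s['eef_rot']).as_matrix();W[:3,3]=s['tool_pos']
    d['camera_from_world']=np.linalg.inv(W@d['tool_from_camera'])
    cv2.imwrite(f'pics/{name}.png',d['img'][:,:,::-1]);np.savez(name+'.npz',**d);return s,d
E
python3 -c "
from h import *
s,d=wrist('w1');print(s['tool_pos'],s['q'],R.from_quat(s['eef_rot']).as_matrix()-tool_tilt(14))"
```

```text
clock: 1.65
tool_pos: [0.3411, 0.2946, 0.4463]
eef_rot: [0.14, 0.99, -0.001, -0.001]
contact_force: [1.3, -0.4, -0.8]
opening: 1.002
finger_force: 0.0
clock: 2.65
tool_pos: [0.5785, 0.0557, 0.3576]
eef_rot: [-0.119, 0.959, 0.254, -0.034]
contact_force: [-0.4, 0.9, 0.3]
opening: 0.997
finger_force: 0.0
clock: 3.02
tool_pos: [0.5775, 0.0587, 0.3598]
eef_rot: [-0.12, 0.959, 0.253, -0.033]
contact_force: [0.0, -0.3, 0.3]
opening: 0.998
finger_force: 0.0
[0.57752826 0.05865872 0.35984985] [ 0.20559396  0.61405718 -0.22526983  1.45683904 -0.3878889   1.25115226
  1.98592848] [[ 0.00140546 -0.0041808  -0.00388982]
 [-0.00554826  0.00270093 -0.007542  ]
 [ 0.00318918 -0.00635549 -0.00363294]]
```

View pics/w1.png

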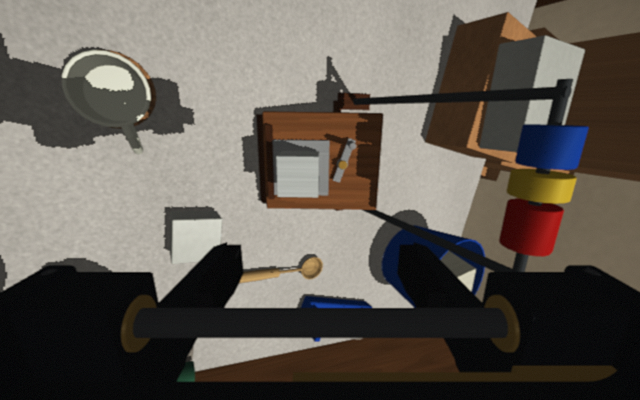

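```bash
python3 -c "
import cv2
i=cv2.imread('pics/w1.png')[100:215,250:390];cv2.imwrite('pics/z2.png',cv2.resize(i,None,fx=5,fy=5,interpolation=cv2.INTER_CUBIC))"
```

```text
(no output)
```

View pics/z2.png

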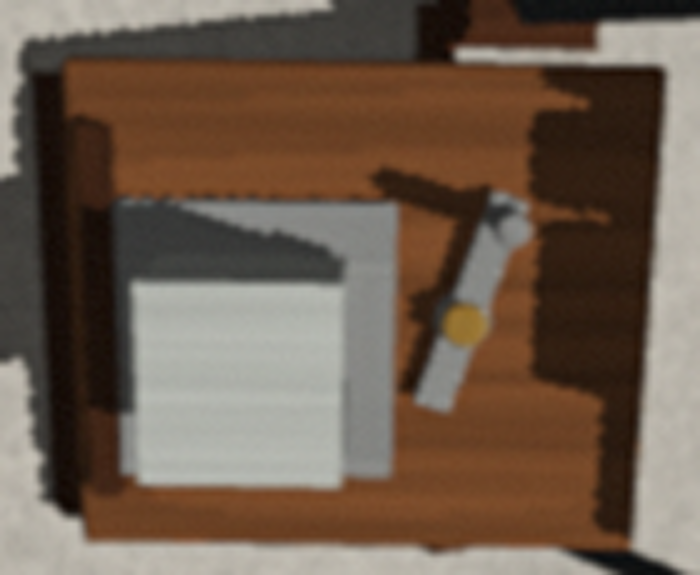

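```bash
python3 - <<'E'
from h import *
d=dict(np.load('w1.npz'));a=dict(np.load('top0.npz'));b=dict(np.load('side0.npz'))
c=lambda p:(p[0]/5+249.6,p[1]/5+99.6)
yaw=14.
def cast(uv,n,q):
    o,w=ray(d,uv);return o+w*((q-o)@n)/(w@n)
sc=plane(d,c((464,324)),.102)  # screw head ~8mm above face
for it in range(3):
    B=board(yaw);n=B[:,2]
    S=sc-n*.008; S=S+ (.095-S[2])*np.array([0,0,1])
    f=lambda p,h:cast(c(p),n,S+n*h)
    rim=[f(p,.004) for p in [(115,200),(397,200),(392,478),(122,473)]]
    top=[f(p,.072) for p in [(132,282),(343,280),(343,487),(138,487)]]
    bd=[f(p,0) for p in [(65,60),(663,68),(633,548),(85,540)]]
    ys=[]
    for Q in(rim,top,bd):
        e=(Q[2]-Q[1])+(Q[3]-Q[0]);ys.append(np.degrees(np.arctan2(e[1],e[0])))
        e=(Q[1]-Q[0])+(Q[2]-Q[3]);e=e-n*(e@n);l=B.T@e;ys.append(yaw-np.degrees(np.arctan2(l[0],l[1])))
    yaw=np.mean(ys[:2]+ys[4:]);
print(np.round(ys,2),yaw)
L=lambda p:np.round(B.T@(p-S)*1000,1)
for nm,Q in(('rim',rim),('top',top),('bd',bd)):print(nm,[L(p).tolist() for p in Q],'mean',L(np.mean(Q,0)))
print('S',S,'O',S-B[:,1]*.066,'peg',L(f((514,231),.045)),'leafend',L(f((433,403),.008)))
# cross-check planter top centre height with top/side cameras
P=np.mean(top,0);print(P,proj(a,P),proj(b,P),proj(a,S+n*.008),proj(b,S+n*.008))
E
```

```text
[13.22 13.6  13.56 14.43 13.59 13.34] 13.435539410751804
rim [[-37.5, -111.6, 4.0], [-38.5, -22.2, 4.0], [52.9, -22.0, 4.0], [52.3, -112.6, 4.0]] mean [  7.3 -67.1   4. ]
top [[-21.5, -96.5, 72.0], [-22.7, -38.3, 72.0], [36.6, -37.8, 72.0], [37.3, -96.7, 72.0]] mean [  7.4 -67.3  72. ]
bd [[-79.6, -126.2, -0.0], [-79.3, 59.7, -0.0], [77.9, 61.2, -0.0], [77.5, -126.9, 0.0]] mean [ -0.9 -33.   -0. ]
S [0.53314146 0.24616653 0.095     ] O [0.5464374  0.19057683 0.062     ] peg [-33.7  10.9  45. ] leafend [26.1 -9.2  8. ]
[0.56229891 0.15616591 0.12368601] [278.72832431 232.60173579] [272.52250916 220.52490674] [252.10798479 242.53735755] [248.31421599 215.67459292]
```

```bash
cat >> h.py <<'E'
YAW=13.45;S=np.array([.5331,.2462,.095]);B=board(YAW)
W=lambda x,u,h:S+B@np.array([x,u,h])/1000
def loc(s): return np.round(B.T@(np.array(s['tool_pos'])-S)*1000,1), np.round(R.from_matrix(R.from_quat(s['eef_rot']).as_matrix().T@tool_tilt(YAW)).as_rotvec(degrees=True),2)
E
python3 - <<'E'
from h import *
from plant import r
s=r.get_state();print(loc(s));plan(s,W(-33.7,10.9,80),tool_tilt(YAW),4)
E
```

```text
(array([-3.00e-01, -3.45e+01,  3.26e+02]), array([-0.44, -0.57,  0.69]))
  [g, [7.6, 11.9, 61.5] , [-0.11, -0.14, 0.17] ],
  [g, [7.8, 11.8, 61.5] , [-0.11, -0.14, 0.17] ],
  [g, [8.0, 11.6, 61.5] , [-0.11, -0.14, 0.17] ],
  [g, [8.2, 11.5, 61.5] , [-0.11, -0.14, 0.17] ],
```

```bash
python3 -m pendant '[[0.32,[5,8,41],[0,-0.1,0.1]],[0.32,[5,8,41],[0,-0.1,0.1]],[0.32,[5,8,41],[-0.1,-0.1,0.1]],[0.32,[5.5,8,41],[-0.1,-0.1,0.1]],[0.32,[5.5,7.5,41],[-0.1,-0.1,0.1]],[0.32,[5.5,7.5,41],[-0.1,-0.1,0.1]],[0.32,[0,0,0],[0,0,0]],[0.32,[0,0,0],[0,0,0]]]' 10
python3 -c "
from h import *
s,d=wrist('w2');print(loc(s),proj(d,W(-33.7,10.9,45)),proj(d,W(0,0,8)))
cv2.imwrite('pics/w2c.png',d['img'][60:360,120:520,::-1])"
```

```text
clock: 4.08
tool_pos: [0.5098, 0.2068, 0.1699]
eef_rot: [-0.113, 0.96, 0.256, -0.029]
contact_force: [0.8, 0.1, -0.1]
opening: 0.342
finger_force: 0.0
(array([-31.9,   8.9,  81.3]), array([-0.11,  0.2 , -0.  ])) [322.3803506  230.51240346] [308.97987303 249.81867507]
```

View pics/w2c.png

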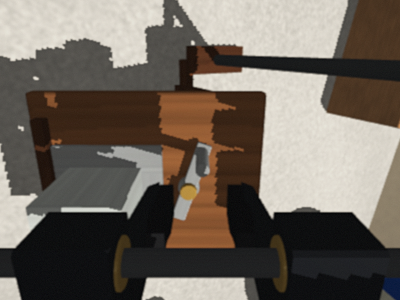

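```bash
python3 -m pendant '[[0.32,[1.8,2,15],[0,0,0]],[0.32,[0,0,16],[0,0,0]],[0.32,[0,0,16],[0,0,0]],[0.32,[0,0,16],[0,0,0]],[0.32,[0,0,0],[0,0,0]],[0.32,[0,0,0],[0,0,0]]]' 10
python3 -m pendant '[[0.9,[0,0,0],[0,0,0]],[0.9,[0,0,0],[0,0,0]],[0.9,[0,0,0],[0,0,0]],[0.9,[0,0,0],[0,0,0]]]' 10
python3 - <<'E'
from h import *
from plant import r
s=r.get_state();print(loc(s),s['contact_force'])
t=np.linspace(1.25,0,9);P=35*np.c_[-np.sin(t),np.cos(t)];D=np.diff(P,axis=0);print([[round(-a,1),round(b,1),0] for a,b in D])
E
```

```text
clock: 4.88
tool_pos: [0.4996, 0.2388, 0.1153]
eef_rot: [-0.112, 0.959, 0.257, -0.03]
contact_force: [-0.0, -0.5, 0.5]
opening: 0.34
finger_force: 0.0
clock: 5.38
tool_pos: [0.4996, 0.2388, 0.1154]
eef_rot: [-0.112, 0.959, 0.257, -0.029]
contact_force: [-0.2, -2.1, 2.4]
opening: 0.108
finger_force: 10.0
(array([-34.3,  10.7,  17.4]), array([-0.06,  0.11, -0.06])) [-0.19529202 -2.06226901  2.42727524]
[[np.float64(-2.1), np.float64(5.0), 0], [np.float64(-2.9), np.float64(4.6), 0], [np.float64(-3.6), np.float64(4.1), 0], [np.float64(-4.2), np.float64(3.5), 0], [np.float64(-4.7), np.float64(2.8), 0], [np.float64(-5.1), np.float64(2.1), 0], [np.float64(-5.3), np.float64(1.3), 0], [np.float64(-5.4), np.float64(0.4), 0]]
```

Gripped the peg (opening 9.5 mm ≈ 10 mm peg). Swing it to 0.

```bash
python3 -m pendant '[[0.9,[-2.1,5,0],[0,0,0]],[0.9,[-2.9,4.6,0],[0,0,0]],[0.9,[-3.6,4.1,0],[0,0,0]],[0.9,[-4.2,3.5,0],[0,0,0]],[0.9,[-4.7,2.8,0],[0,0,0]],[0.9,[-5.1,2.1,0],[0,0,0]],[0.9,[-5.3,1.3,0],[0,0,0]],[0.9,[-5.4,0.4,0],[0,0,0]]]'
python3 -m pendant '[[0.9,[0,0,0],[0,0,0]],[0.9,[0,0,0],[0,0,0]]]'
python3 -c "
from h import *
from plant import r
print(loc(r.get_state()))"
```

```text
clock: 6.38
tool_pos: [0.5268, 0.2663, 0.1267]
eef_rot: [-0.113, 0.96, 0.256, -0.03]
contact_force: [-1.7, -5.5, -0.8]
opening: 0.109
finger_force: 10.0
clock: 6.62
tool_pos: [0.5273, 0.2664, 0.1267]
eef_rot: [-0.112, 0.96, 0.256, -0.03]
contact_force: [-1.3, -4.6, -3.3]
opening: 0.109
finger_force: 10.0
(array([-0.9, 34. , 17. ]), array([-0.09,  0.1 , -0.08]))
```

```bash
python3 -m pendant '[[0.6,[0,0,0],[0,0,0]],[0.4,[0,0,0],[0,0,0]],[0.4,[0,0,-20],[0,0,0]],[0.4,[0,0,-40],[0,0,0]],[0.4,[0,0,-53],[0,0,0]],[-1,[-4,-50,0],[0,0,0]],[-1,[-4,-51,0],[0,0,0]],[-1,[0,0,0],[0,0,0]]]'
python3 -m pendant '[[-1,[0,0,0],[0,0,0]],[-1,[0,0,0],[0,0,0]]]'
python3 -c "
from h import *
s,d=wrist('w3');print(loc(s),s['opening'],s['contact_force'])
for p in [(-21.6,-96.2,72),(-21.6,-38.2,72),(36.4,-38.2,72),(36.4,-96.2,72),(-37.6,-22.2,4),(0,0,8),(0,35,45)]:print(p,proj(d,W(*p)).round(1))
cv2.imwrite('pics/w3c.png',cv2.resize(d['img'][50:250,180:440,::-1],None,fx=3,fy=3,interpolation=2))"
```

```text
clock: 7.62
tool_pos: [0.5691, 0.1242, 0.1727]
eef_rot: [-0.109, 0.96, 0.256, -0.03]
contact_force: [-1.0, 0.8, -0.1]
opening: 0.615
finger_force: 0.0
clock: 7.88
tool_pos: [0.5677, 0.1308, 0.1756]
eef_rot: [-0.114, 0.959, 0.257, -0.03]
contact_force: [-0.3, 0.8, 0.4]
opening: 0.843
finger_force: 0.0
(array([  6.8, -63.8, 130. ]), array([0.04, 0.06, 0.13])) 0.8427337899469365 [-0.31625756  0.83450707  0.43996573]
(-21.6, -96.2, 72) [274.6 184.8]
(-21.6, -38.2, 72) [354.8 184.9]
(36.4, -38.2, 72) [351.9 256.5]
(36.4, -96.2, 72) [278.  256.5]
(-37.6, -22.2, 4) [364.2 149.9]
(0, 0, 8) [386.1 190.1]
(0, 35, 45) [437.6 202. ]
```

View pics/w3c.png

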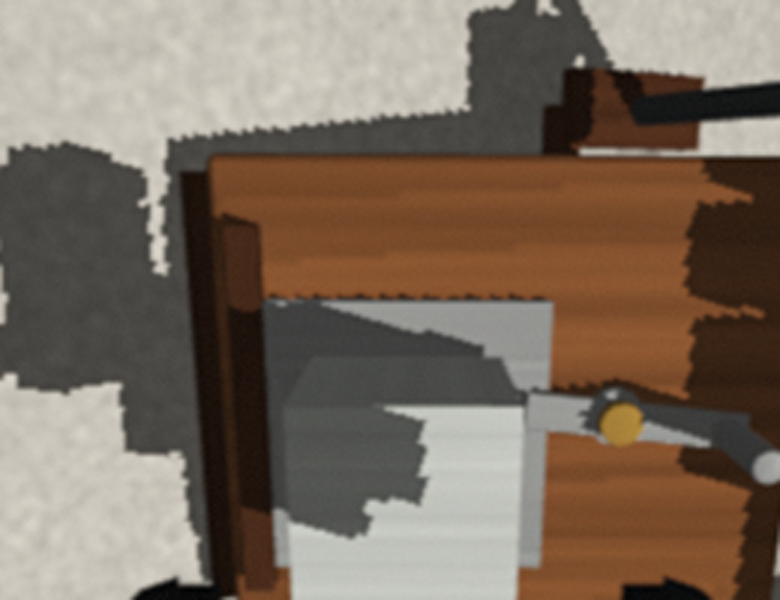

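```bash
python3 -m pendant '[[-1,[0,0,0],[0,0,0]],[-1,[0,0,20],[0,0,0]],[-1,[0,0,20],[0,0,0]],[-1,[0,0,0],[0,0,0]],[-1,[0,0,0],[0,0,0]]]' 30
python3 -c "
from h import *
from plant import r
s=r.get_state();print(loc(s),s['opening'],s['contact_force'])"
```

```text
clock: 8.55
tool_pos: [0.5639, 0.1478, 0.1405]
eef_rot: [-0.113, 0.96, 0.257, -0.029]
contact_force: [0.5, 0.4, 0.9]
opening: 0.997
finger_force: 0.0
(array([  7.1, -66.3,  90.9]), array([-0.07,  0.12, -0.03])) 0.9971515442861973 [0.54304014 0.37220113 0.89730667]
```

```bash
python3 -m pendant '[[-1,[0,-1,18],[0,0,0]],[-1,[0,0,18],[0,0,0]],[-1,[0,0,18],[0,0,0]],[-1,[0,0,0],[0,0,0]],[-1,[0,0,0],[0,0,0]]]' 8
python3 -m pendant '[[-0.1,[0,0,0],[0,0,0]],[0.5,[0,0,0],[0,0,0]],[0.5,[0,0,0],[0,0,0]],[0.5,[0,0,0],[0,0,0]]]' 8
python3 -m pendant '[[0.5,[0,0,0],[0,0,0]],[0.5,[0,0,0],[0,0,0]],[0.5,[0,0,0],[0,0,0]]]' 30
python3 -c "
from h import *
from plant import r
s=r.get_state();print(loc(s),s['opening']*88,s['contact_force'])"
```

```text
clock: 9.18
tool_pos: [0.5583, 0.1727, 0.0935]
eef_rot: [-0.112, 0.96, 0.256, -0.029]
contact_force: [0.6, 0.3, 0.2]
opening: 1.001
finger_force: 0.0
clock: 9.68
tool_pos: [0.5576, 0.173, 0.0927]
eef_rot: [-0.112, 0.96, 0.256, -0.03]
contact_force: [0.6, -1.4, 1.4]
opening: 0.657
finger_force: 8.0
clock: 10.05
tool_pos: [0.5576, 0.173, 0.0927]
eef_rot: [-0.112, 0.96, 0.257, -0.03]
contact_force: [0.5, -3.0, 3.2]
opening: 0.653
finger_force: 30.0
(array([  6.8, -67.7,  36.5]), array([-0.07,  0.1 , -0.06])) 57.46406822393068 [ 0.46612509 -3.01553514  3.22779986]
```

Gripped at 57.5 mm. Pull straight along the normal, gently.

```bash
python3 -m pendant '[[0.5,[0,0,-4],[0,0,0]],[0.5,[0,0,-6],[0,0,0]],[0.5,[0,0,-6],[0,0,0]],[0.5,[0,0,-6],[0,0,0]],[0.5,[0,0,0],[0,0,0]]]' 30
python3 -m pendant '[[0.5,[0,0,-7],[0,0,0]],[0.5,[0,0,-7],[0,0,0]],[0.5,[0,0,-7],[0,0,0]],[0.5,[0,0,-7],[0,0,0]],[0.5,[0,0,-7],[0,0,0]],[0.5,[0,0,-7],[0,0,0]],[0.5,[0,0,-7],[0,0,0]],[0.5,[0,0,-7],[0,0,0]]]'
python3 -m pendant '[[0.5,[0,0,-20],[0,0,0]],[0.5,[0,0,-30],[0,0,0]],[0.5,[0,0,-20],[0,0,0]],[0.5,[0,0,0],[0,0,0]]]'
python3 -c "
from h import *
s,d=wrist('w4');print(loc(s),s['opening']*88,s['contact_force'])
i=cv2.resize(d['img'][40:290,120:440,::-1],(512,400))
from plant import cams
a=cams.snapshot('side');np.savez('side4.npz',**a);j=cv2.resize(a['img'][150:290,200:300,::-1],(286,400),interpolation=2)
cv2.imwrite('pics/w4c.png',np.hstack([i,j]))"
```

```text
clock: 10.68
tool_pos: [0.5605, 0.1624, 0.1124]
eef_rot: [-0.112, 0.96, 0.257, -0.029]
contact_force: [-1.0, -0.1, -1.3]
opening: 0.657
finger_force: 30.0
clock: 11.68
tool_pos: [0.5664, 0.1353, 0.1607]
eef_rot: [-0.113, 0.959, 0.257, -0.03]
contact_force: [0.0, -1.1, -1.0]
opening: 0.656
finger_force: 30.0
clock: 12.18
tool_pos: [0.5755, 0.1005, 0.222]
eef_rot: [-0.112, 0.96, 0.256, -0.028]
contact_force: [0.3, -0.0, -1.7]
opening: 0.655
finger_force: 30.0
(array([  7.4, -67.8, 185.8]), array([-0.13,  0.26, -0.06])) 57.64498690521116 [ 0.27752909 -0.04437367 -1.68106479]
```

View pics/w4c.png

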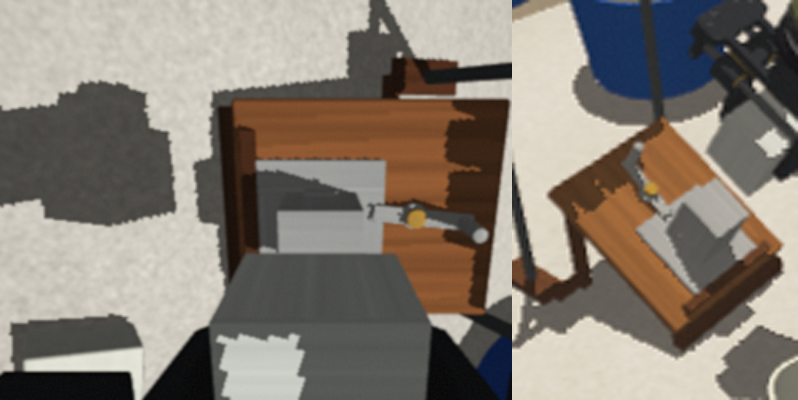

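```bash
python3 - <<'E'
from h import *
from plant import r
a=dict(np.load('top0.npz'));b=dict(np.load('side0.npz'))
print('wine',tri([ray(a,(350,146)),ray(b,(395,177))])[0],'jar',tri([ray(a,(428,205)),ray(b,(418,324))])[0],'mug',tri([ray(a,(351,249)),ray(b,(306,284))])[0])
s=r.get_state();V=np.array([.50,-.11,.30]);plan(s,V,tool_flat(7.3),8)
print();plan(s,np.array([.58,-.326,.27]),tool_flat(7.3),6,V,tool_flat(7.3))
E
```

```text
wine [ 0.79612049 -0.06455322  0.28263741] jar [ 0.63815348 -0.31476133  0.08188626] mug [ 0.5069014  -0.06751277  0.09414436]
  [g, [15.1, -15.5, -20.4] , [3.74, -0.2, 0.74] ],
  [g, [14.8, -17.0, -19.4] , [3.74, -0.2, 0.74] ],
  [g, [14.5, -18.4, -18.3] , [3.74, -0.2, 0.74] ],
  [g, [14.2, -19.8, -17.1] , [3.74, -0.2, 0.74] ],
  [g, [13.9, -21.0, -15.8] , [3.74, -0.2, 0.74] ],
  [g, [13.6, -22.2, -14.4] , [3.74, -0.2, 0.74] ],
  [g, [13.2, -23.3, -13.0] , [3.74, -0.2, 0.74] ],
  [g, [12.9, -24.2, -11.5] , [3.74, -0.2, 0.74] ],

  [g, [-8.7, -37.4, 5.0] , [0.0, 0.0, 0.0] ],
  [g, [-8.7, -37.4, 5.0] , [0.0, 0.0, 0.0] ],
  [g, [-8.7, -37.4, 5.0] , [0.0, 0.0, 0.0] ],
  [g, [-8.7, -37.4, 5.0] , [0.0, 0.0, 0.0] ],
  [g, [-8.7, -37.4, 5.0] , [0.0, 0.0, 0.0] ],
  [g, [-8.7, -37.4, 5.0] , [0.0, 0.0, 0.0] ],
```

```bash
python3 -m pendant '[[0.5,[15,-15.5,-20.5],[3.75,-0.2,0.75]],[0.5,[15,-17,-19.5],[3.75,-0.2,0.75]],[0.5,[14.5,-18.5,-18.5],[3.75,-0.2,0.75]],[0.5,[14,-20,-17],[3.75,-0.2,0.75]],[0.5,[14,-21,-16],[3.75,-0.2,0.75]],[0.5,[13.5,-22,-14.5],[3.75,-0.2,0.75]],[0.5,[13,-23,-13],[3.75,-0.2,0.75]],[0.5,[13,-24,-11.5],[3.75,-0.2,0.75]]]' 30
python3 -m pendant '[[0.5,[-8.5,-37.5,5],[0,0,0]],[0.5,[-8.5,-37.5,5],[0,0,0]],[0.5,[-8.5,-37.5,5],[0,0,0]],[0.5,[-8.5,-37.5,5],[0,0,0]],[0.5,[-9,-37.5,5],[0,0,0]],[0.5,[-9,-37.5,5],[0,0,0]],[0.5,[0,0,0],[0,0,0]],[0.5,[0,0,0],[0,0,0]]]'
python3 -m pendant '[[0.5,[0,0,0],[0,0,0]],[0.5,[0,0,0],[0,0,0]]]'
python3 - <<'E'
from h import *
s,d=wrist('w5');print(s['q'],R.from_matrix(R.from_quat(s['eef_rot']).as_matrix().T@tool_flat(7.3)).as_rotvec(degrees=True))
print(proj(d,np.array([.533,-.326,.004])))
h=cv2.cvtColor(d['img'],cv2.COLOR_RGB2HSV);m=((h[...,1]>90)&(h[...,2]>50)).astype(np.uint8)
n,l,st,ce=cv2.connectedComponentsWithStats(m)
for k in range(1,n):
    if st[k,4]>500:
        c,_=cv2.findContours((l==k).astype(np.uint8),0,1)
        P=np.array([plane(d,p[0],.004)[:2] for p in c[0]],np.float32)*1000
        print(st[k],ce[k],cv2.minAreaRect(P))
E
```

```text
clock: 13.28
tool_pos: [0.4996, -0.1096, 0.3002]
eef_rot: [-0.064, 0.998, -0.001, -0.001]
contact_force: [-0.2, 0.2, -1.4]
opening: 0.655
finger_force: 30.0
clock: 14.28
tool_pos: [0.5803, -0.3247, 0.27]
eef_rot: [-0.064, 0.998, 0.001, -0.001]
contact_force: [0.5, -0.2, -1.7]
opening: 0.657
finger_force: 30.0
clock: 14.52
tool_pos: [0.5807, -0.3255, 0.2715]
eef_rot: [-0.064, 0.998, -0.0, 0.0]
contact_force: [0.5, -0.5, -0.3]
opening: 0.654
finger_force: 30.0
[ 0.39777469  0.71277106  0.08573577  1.40007825 -0.06526115  1.03036296
  2.19474252] [-0.03995155  0.05180627  0.01617163]
[323.49641162 134.08872181]
[ 294  101   64   65 2170] [333.54516129 138.20414747] ((532.7347412109375, -324.18389892578125), (86.75540924072266, 88.0256118774414), 7.294601917266846)
[    0   170   212   129 10134] [128.77935662 228.5606868 ] ((737.7783203125, -637.3328857421875), (216.4234619140625, 328.4467468261719), 3.798152446746826)
[   0  230   62   62 2260] [ 22.24247788 256.61769912] ((783.8173828125, -791.7547607421875), (83.47012329101562, 132.83395385742188), 32.600093841552734)
```

View pics/w5.png

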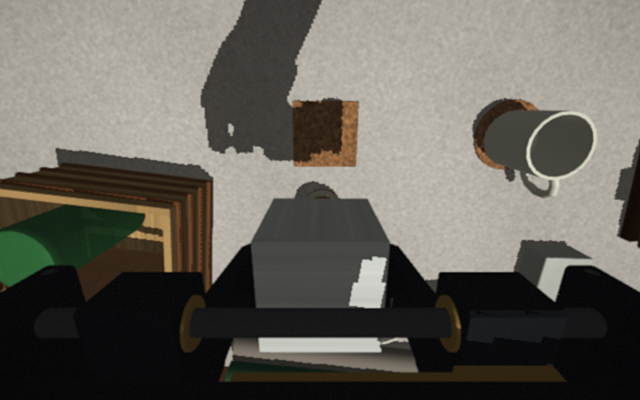

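```bash
python3 - <<'E'
from h import *
from plant import r
s=r.get_state();plan(s,np.array([.5325,-.3245,.10]),tool_flat(7.3),6)
E
```

```text
[g, [8.0, 1.3, 28.6] , [-0.01, 0.01, -0.0] ],
  [g, [8.0, 1.3, 28.6] , [-0.01, 0.01, -0.0] ],
  [g, [8.0, 1.2, 28.6] , [-0.01, 0.01, -0.0] ],
  [g, [8.0, 1.2, 28.6] , [-0.01, 0.01, -0.0] ],
  [g, [7.9, 1.2, 28.6] , [-0.01, 0.01, -0.0] ],
  [g, [7.9, 1.2, 28.6] , [-0.01, 0.01, -0.0] ],
```

```bash
python3 -m pendant '[[0.5,[16,2.5,14],[0,0,0]],[0.5,[16,2.5,14],[0,0,0]],[0.5,[16,2.5,28],[0,0,0]],[0.5,[0,0,40],[0,0,0]],[0.5,[0,0,40],[0,0,0]],[0.5,[0,0,36],[0,0,0]],[0.5,[0,0,0],[0,0,0]],[0.5,[0,0,0],[0,0,0]]]' 30
python3 -m pendant '[[0.5,[0,0,20],[0,0,0]],[0.5,[0,0,20],[0,0,0]],[0.5,[0,0,16],[0,0,0]],[0.5,[0,0,0],[0,0,0]],[0.5,[0,0,0],[0,0,0]]]'
python3 - <<'E'
from h import *
from plant import r
s=r.get_state();print(s['tool_pos'],s['contact_force'],R.from_matrix(R.from_quat(s['eef_rot']).as_matrix().T@tool_flat(7.3)).as_rotvec(degrees=True));plan(s,np.array([.5325,-.3245,.034]),tool_flat(7.3),1)
E
```

```text
clock: 15.58
tool_pos: [0.533, -0.326, 0.1007]
eef_rot: [-0.063, 0.998, -0.001, 0.001]
contact_force: [0.2, 0.1, -1.7]
opening: 0.654
finger_force: 30.0
clock: 16.2
tool_pos: [0.5323, -0.3258, 0.0433]
eef_rot: [-0.063, 0.998, -0.001, 0.0]
contact_force: [-0.4, -0.5, -0.8]
opening: 0.653
finger_force: 30.0
[ 0.53230115 -0.32580196  0.0432548 ] [-0.38836822 -0.5123614  -0.84699223] [-0.08756563  0.04814975 -0.07906794]
  [g, [-0.4, 1.3, 9.3] , [-0.09, 0.05, -0.08] ],
```

```bash
python3 -m pendant '[[0.5,[-0.3,1.2,5],[0,0,0]],[0.5,[0,0,3],[0,0,0]],[0.5,[0,0,1.5],[0,0,0]],[0.5,[0,0,0],[0,0,0]],[0.5,[0,0,0],[0,0,0]]]'
python3 -m pendant '[[0.5,[0,0,1],[0,0,0]],[0.5,[0,0,1],[0,0,0]],[0.5,[0,0,1],[0,0,0]],[0.5,[0,0,0],[0,0,0]]]'
```

```text
clock: 16.82
tool_pos: [0.5324, -0.3244, 0.0338]
eef_rot: [-0.063, 0.998, -0.001, 0.0]
contact_force: [0.6, -0.4, -1.0]
opening: 0.656
finger_force: 30.0
clock: 17.32
tool_pos: [0.5322, -0.3243, 0.0306]
eef_rot: [-0.063, 0.998, -0.001, 0.0]
contact_force: [-0.5, -0.2, -1.0]
opening: 0.651
finger_force: 30.0
```

```bash
python3 -m pendant '[[0.5,[0,0,0.7],[0,0,0]],[0.5,[0,0,0],[0,0,0]],[0.5,[0,0,0],[0,0,0]]]'
python3 -m pendant '[[0.5,[0,0,0.7],[0,0,0]],[0.5,[0,0,0],[0,0,0]],[0.5,[0,0,0],[0,0,0]]]'
python3 -m pendant '[[0.5,[0,0,0.7],[0,0,0]],[0.5,[0,0,0],[0,0,0]],[0.5,[0,0,0],[0,0,0]]]' | grep -E 'tool_pos|contact'
```

```text
clock: 17.7
tool_pos: [0.5323, -0.3244, 0.03]
eef_rot: [-0.063, 0.998, -0.001, 0.0]
contact_force: [-0.4, -1.1, -0.8]
opening: 0.66
finger_force: 30.0
clock: 18.08
tool_pos: [0.5323, -0.3244, 0.0299]
eef_rot: [-0.063, 0.998, -0.001, 0.0]
contact_force: [-1.8, 1.1, 5.6]
opening: 0.654
finger_force: 30.0
tool_pos: [0.5324, -0.3244, 0.0299]
contact_force: [-1.3, 3.4, 10.6]
```

```bash
python3 -m pendant '[[0.5,[0,0,-0.7],[0,0,0]],[0.5,[0,0,-0.3],[0,0,0]],[0.5,[0,0,0],[0,0,0]]]' 5
python3 -m pendant '[[-0.4,[0,0,0],[0,0,0]],[-0.6,[0,0,0],[0,0,0]],[-0.8,[0,0,0],[0,0,0]],[-0.8,[0,0,0],[0,0,0]],[-0.8,[0,0,-20],[0,0,0]],[-0.8,[0,0,-40],[0,0,0]],[-0.8,[0,0,-55],[0,0,0]],[-0.8,[0,0,-55],[0,0,0]]]'
python3 -m pendant '[[-0.8,[8,0,-40],[0,0,0]],[-0.8,[16,0,0],[0,0,0]],[-0.8,[16,0,0],[0,0,0]],[-0.8,[0,0,0],[0,0,0]],[-0.8,[0,0,0],[0,0,0]]]'
python3 - <<'E'
from h import *
from plant import cams
s,d=wrist('w6');a=cams.snapshot('side')
f=lambda i:cv2.resize(i,(400,300),interpolation=2)
u,v=proj(d,np.array([.533,-.325,.03])).astype(int);print(u,v)
v=max(v,75)
cv2.imwrite('pics/w6c.png',np.hstack([f(d['img'][v-75:v+75,u-100:u+100,::-1]),f(a['img'][250:400,300:500,::-1])]))
E
```

```text
clock: 18.82
tool_pos: [0.5324, -0.3244, 0.0298]
eef_rot: [-0.063, 0.998, -0.001, 0.0]
contact_force: [-0.7, -0.1, 5.9]
opening: 0.659
finger_force: 5.0
clock: 19.82
tool_pos: [0.5321, -0.3242, 0.2027]
eef_rot: [-0.063, 0.998, -0.001, 0.001]
contact_force: [0.7, 0.2, -0.3]
opening: 0.898
finger_force: 0.0
clock: 20.45
tool_pos: [0.4933, -0.329, 0.2403]
eef_rot: [-0.063, 0.998, -0.001, 0.001]
contact_force: [0.6, -0.3, 0.0]
opening: 0.9
finger_force: 0.0
318 206
```

View pics/w6c.png

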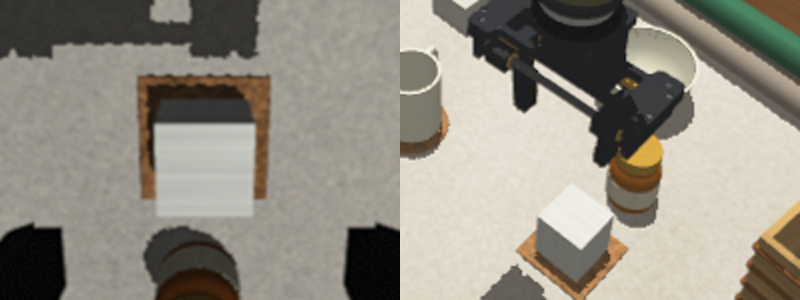

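```bash
python3 - <<'E'
from h import *
from plant import r
s=r.get_state();V=np.array([.52,-.06,.28]);plan(s,V,R.from_quat(s['eef_rot']).as_matrix(),5)
print();plan(s,W(-0.9,-20,140),tool_tilt(YAW),8,V,R.from_quat(s['eef_rot']).as_matrix())
t=np.linspace(0.0,1.52,9);P=35*np.c_[-np.sin(t),np.cos(t)];print([[round(float(-a),1),round(float(b),1),0] for a,b in np.diff(P,axis=0)])
E
```

```text
[g, [-12.1, 52.6, -8.1] , [0.0, 0.0, 0.0] ],
  [g, [-12.1, 52.6, -8.1] , [0.0, 0.0, 0.0] ],
  [g, [-12.1, 52.6, -8.1] , [0.0, 0.0, 0.0] ],
  [g, [-12.1, 52.6, -8.1] , [0.0, 0.0, 0.0] ],
  [g, [-12.1, 52.6, -8.1] , [0.0, 0.0, 0.0] ],

  [g, [-7.5, 26.9, 9.2] , [-3.76, 0.21, -0.75] ],
  [g, [-7.9, 26.1, 10.9] , [-3.76, 0.21, -0.75] ],
  [g, [-8.3, 25.3, 12.6] , [-3.76, 0.21, -0.75] ],
  [g, [-8.7, 24.3, 14.2] , [-3.76, 0.21, -0.75] ],
  [g, [-9.0, 23.2, 15.7] , [-3.76, 0.21, -0.75] ],
  [g, [-9.4, 22.0, 17.1] , [-3.76, 0.21, -0.75] ],
  [g, [-9.7, 20.7, 18.5] , [-3.76, 0.21, -0.75] ],
  [g, [-10.1, 19.3, 19.8] , [-3.76, 0.21, -0.75] ],
[[6.6, -0.6, 0], [6.4, -1.9, 0], [5.9, -3.0, 0], [5.2, -4.1, 0], [4.4, -5.0, 0], [3.3, -5.7, 0], [2.2, -6.3, 0], [1.0, -6.6, 0]]
```

```bash
python3 -m pendant '[[0.32,[-12,50,-8],[0,0,0]],[0.32,[-12,50,-8],[0,0,0]],[0.32,[-12,54,-8],[0,0,0]],[0.32,[-12,54,-8],[0,0,0]],[0.32,[-12,54,-8],[0,0,0]],[0.32,[0,0,0],[0,0,0]]]'
python3 -m pendant '[[0.32,[-7.5,27,9],[-3.75,0.2,-0.75]],[0.32,[-8,26,11],[-3.75,0.2,-0.75]],[0.32,[-8.5,25.5,12.5],[-3.75,0.2,-0.75]],[0.32,[-8.5,24.5,14],[-3.75,0.2,-0.75]],[0.32,[-9,23,15.5],[-3.75,0.2,-0.75]],[0.32,[-9.5,22,17],[-3.75,0.2,-0.75]],[0.32,[-9.5,20.5,18.5],[-3.75,0.2,-0.75]],[0.32,[-10,19.5,20],[-3.75,0.2,-0.75]]]'
python3 -m pendant '[[0.32,[0,0,0],[0,0,0]],[0.32,[0,0,0],[0,0,0]]]' | grep opening
python3 - <<'E'
from h import *
from plant import r
s=r.get_state();print(loc(s));plan(s,W(-0.9,34,80),tool_tilt(YAW),1)
E
```

```text
clock: 21.3
tool_pos: [0.5204, -0.0551, 0.2797]
eef_rot: [-0.068, 0.998, 0.001, 0.001]
contact_force: [0.2, -0.9, 0.3]
opening: 0.342
finger_force: 0.0
clock: 22.3
tool_pos: [0.5525, 0.1588, 0.2052]
eef_rot: [-0.112, 0.959, 0.257, -0.029]
contact_force: [-0.6, 0.1, -0.0]
opening: 0.341
finger_force: 0.0
opening: 0.338
(array([ -2.1, -22.8, 141.1]), array([-0.16,  0.11, -0.13]))
  [g, [-1.0, 57.0, 60.9] , [-0.16, 0.11, -0.13] ],
```

```bash
python3 -m pendant '[[0.32,[-0.5,28,15],[-0.1,0.1,-0.1]],[0.32,[-0.5,29,16],[0,0,0]],[0.32,[0,0,30],[0,0,0]],[0.32,[0,0,0],[0,0,0]],[0.32,[0,0,0],[0,0,0]]]' 10 | grep contact
python3 -c "
from h import *
s,d=wrist('w7');print(loc(s),proj(d,W(-0.9,34,45)))
h=cv2.cvtColor(d['img'],cv2.COLOR_RGB2HSV)
p=proj(d,W(-0.9,34,45)).astype(int)
cv2.imwrite('pics/w7c.png',cv2.resize(d['img'][p[1]-75:p[1]+75,p[0]-100:p[0]+100,::-1],(600,450),interpolation=2))"
```

```text
contact_force: [0.1, 0.1, -0.0]
(array([-0.5, 34.6, 80.8]), array([-0.04,  0.09, -0.01])) [318.59670387 232.82978418]
```

View pics/w7c.png

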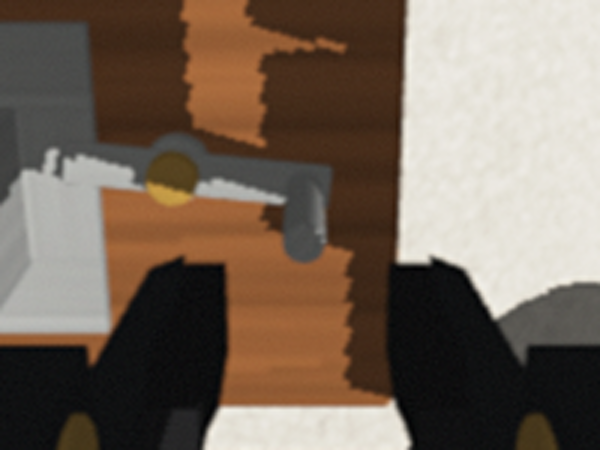

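```bash
python3 -m pendant '[[0.32,[-2.5,0.5,15],[0,0,0]],[0.32,[0,0,16],[0,0,0]],[0.32,[0,0,16],[0,0,0]],[0.32,[0,0,16],[0,0,0]],[0.32,[0,0,0],[0,0,0]],[0.9,[0,0,0],[0,0,0]],[0.9,[0,0,0],[0,0,0]],[0.9,[0,0,0],[0,0,0]]]' 15
python3 -m pendant '[[0.9,[2.5,0,0],[0,0,0]],[0.9,[6.6,-0.6,0],[0,0,0]],[0.9,[6.4,-1.9,0],[0,0,0]],[0.9,[5.9,-3,0],[0,0,0]],[0.9,[5.2,-4.1,0],[0,0,0]],[0.9,[4.4,-5,0],[0,0,0]],[0.9,[3.3,-5.7,0],[0,0,0]],[0.9,[2.2,-6.3,0],[0,0,0]]]'
python3 -m pendant '[[0.9,[1,-6.6,0],[0,0,0]],[0.9,[0,0,0],[0,0,0]],[0.9,[0,0,0],[0,0,0]]]'
python3 -c "
from h import *
from plant import r
print(loc(r.get_state()))"
```

```text
clock: 24.22
tool_pos: [0.5299, 0.267, 0.1266]
eef_rot: [-0.113, 0.96, 0.256, -0.03]
contact_force: [1.5, -3.9, -3.2]
opening: 0.104
finger_force: 15.0
clock: 25.22
tool_pos: [0.4952, 0.2404, 0.1158]
eef_rot: [-0.116, 0.958, 0.26, -0.033]
contact_force: [-1.7, -0.5, 9.3]
opening: 0.107
finger_force: 15.0
clock: 25.6
tool_pos: [0.4948, 0.2331, 0.1115]
eef_rot: [-0.115, 0.958, 0.259, -0.034]
contact_force: [-2.5, -3.0, 6.9]
opening: 0.105
finger_force: 15.0
(array([-40.3,   4.9,  16.2]), array([ 0.27, -0.48,  0.1 ]))
```

```bash
python3 -m pendant '[[0.6,[0,0,0],[0,0,0]],[0.4,[0,0,0],[0,0,0]],[0.4,[0,0,-20],[0,0,0]],[0.4,[0,0,-40],[0,0,0]],[0.4,[0,-10,-53],[0,0,0]],[0.4,[0,-25,-50],[0,0,0]],[0.4,[0,-25,-50],[0,0,0]],[0.4,[0,0,0],[0,0,0]]]'
python3 -m pendant '[[0.4,[0,0,0],[0,0,0]],[0.4,[0,0,0],[0,0,0]]]'|grep contact
python3 - <<'E'
from h import *
from plant import cams
s,d=wrist('w8');a=cams.snapshot('top')
f=lambda i:cv2.resize(i,(400,300),interpolation=2)
u,v=proj(d,W(0,-30,20)).astype(int);v=max(v,75)
cv2.imwrite('pics/w8c.png',np.hstack([f(d['img'][v-75:v+75,u-100:u+100,::-1]),f(a['img'][130:310,220:460,::-1])]))
E
```

```text
clock: 26.6
tool_pos: [0.5387, 0.0736, 0.2662]
eef_rot: [-0.111, 0.96, 0.256, -0.028]
contact_force: [-0.8, -0.2, -0.1]
opening: 0.299
finger_force: 0.0
contact_force: [-0.0, -0.6, -0.2]
```

View pics/w8c.png

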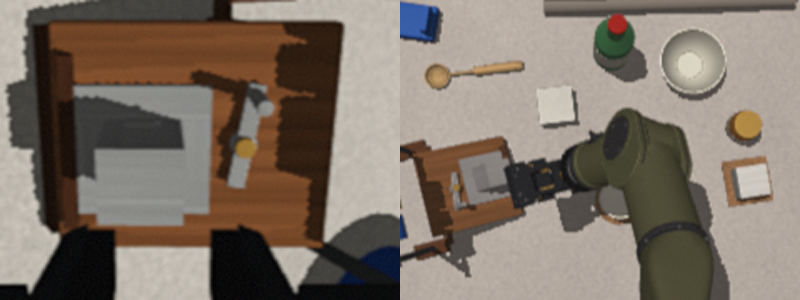

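```bash
python3 -c "
from plant import r
print(r.finish_job())"
```

```text
the job is handed in; nothing more can be done
None
```

The job is handed in at about 27 s: the outer planter is mouth down on the square mat, central and square in the wrist picture taken after release; the inner one is still on the board, the clip is swung clear of its rim (about 1.4 rad), and the last pictures show nothing else moved; the judge gave no verdict.

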